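# Show a square-collared nursery pot to the inspection camera

### The arm

A 7-joint arm with a two-finger parallel gripper is mounted at the origin on the work surface. World frame = base frame: x ahead of the robot, y to its left, z up, the work surface at z = 0. Lengths are in m, angles in rad, forces in N, time in s.
With the tool pointing down it reaches from about 0.425 to 0.875 m from the base axis. Payload 4.7 kg.
Tool frame: the origin (TCP) lies at the very end of the fingers, on their centre line; the grasp point (between the pads) lies 19 mm behind it; z points along the fingers, y is the direction in which the jaws open and shut (so a half turn about z gives the same grasp; the last joint's range is limited). The gripper opens to 85 mm and grips with 20 to 120 N. Pads are 22 mm wide; open, the fingers measure 114 mm over their backs; the gripper's body (76 mm by 85 mm) begins 54 mm behind the grasp point. The pads swing forward as they close: fully open they stand 13 mm farther back than shut.
Start: joints at [-1.201, 0.321, -0.07, 1.45, 0.023, 1.371, -0.057], TCP at [0.226, 0.609, 0.204] pointing down, gripper open.
Joint ranges: [-2.86, 2.86], [-0.3, 2.09], [-1.38, 1.24], [0.06, 2.45], [-1.56, 4.7], [0.09, 2.05], [-2.69, 2.69]. Speed limits (rad/s): [2.57, 2.57, 3.14, 3.14, 3.14, 3.14, 3.14].

### API

Orientations are given as a 3x3 rotation matrix whose columns are the frame's x, y, z axes.
In Python, from rig import * gives the robot as it stands. Calls block until the motion is done:
- movep(position, orientation): joint-space move of the TCP to a pose.
- move_l(position, attitude=None, rate=0.15, stop_force=None): straight line of the TCP; attitude=None keeps the orientation; rate is the mean speed in m/s. With stop_force (N) it stops when the force on the tool has changed by that much, and returns True; else False.
- movej(angles): joint-space move.
- gripper_to(opening, force=None): finger opening in m; force is the grip in N (None keeps the last); returns when the fingers have stopped.
- pause(seconds).
- inverse_kinematics(position, orientation): joint angles nearest the present ones, or None.
- get_state(): the state.
- read_camera(name): name is "scene" or "top" or "wrist"; returns the picture (420x560x3 uint8, red, green, blue); there is no depth.
- camera_info(name): a dict with "fx", "fy", "cx", "cy" (pixels), "rvec" (rotation vector, rad) and "tvec" (3), from world to camera coordinates, as OpenCV has them; the wrist camera has in their place "hand_eye" (4x4, takes a point from camera to tool coordinates, whose origin is the TCP and whose axes are the flange's). Camera axes: x right, y down, z forward; pixel columns grow to the right and rows downward; lengths in m; the calibration is good to about 2 mm. A picture is of the moment at which its call begins: read the wrist's pose just before it. camera_info takes no time and is no camera call.
A pose or a line that the arm cannot do raises IKError and nothing moves.
- job_done(): hands the job in, once; it reports no verdict.
Trained networks look in the newest picture that a camera, given by its name, has taken for a name from the list of things; names that differ only in an ending like _2 or _b are one class to them, and where a whole thing is asked for, a point or a joint stands for the part that bears it (a point fixed in the world has none). Each returns a list of dicts, best first, with "score" (0 to 1); they miss things now and then, are a little off and sometimes report something else, mostly with a low value. They report only what shows in the picture. A call takes as long as a camera call. They do not tell look-alikes from the thing itself.
- boxes_of(label, camera): "position" ([column, row] in pixels, amid what is visible of it).
The state is a dict: "time_s": time; "joints": joint angles; "joint_velocities": joint speeds; "tau": joint torques, N m; "ee_pos": TCP position; "eef_rot": TCP orientation; "ft_force": force on the tool from outside, world axes, zero at the start; "ft_torque": the same for the moment, N m; "finger_gap": finger opening in m.
Only numpy, scipy, OpenCV 4.12 (cv2) and the standard library are available. Lean on these libraries where they do the work, as an engineer would, in place of code of your own. Each camera call takes 0.05 s, during which the arm holds its last target. There are 200 camera calls.

### The job

Lift the pot with the square collar out of the tray and hold it in the air over the round rubber pad of the inspection stand, its middle level with the tip of the pointer; there tip it until its underside looks straight into the upward-slanting camera lens and keep it so for a good second. Then bring it back upright in that same place, over the pad and level with the pointer, one flat side of the collar facing the stand's post, and finish while still holding it there, still. Do not knock the stand, and leave the other pots and the bottle as they are.

Things in the scene. Friction and masses are not known exactly. Their poses are not given: they have to be found in the camera images.
- pot: the only pot with a square collar: dark grey rigid plastic, 115 mm tall, 70 g. Top 45 mm: collar 50 x 50 mm, flat upright sides, 3 mm walls, open top. Below: round tapered stem 70 mm long, 43 to 32 mm diameter, drain holes in the underside. Hangs upright in any one of the tray holes, collar wholly above the tray top. Origin: centre of underside; z to the mouth; x, y square to the collar's sides
- pot_middle (a point): the middle of the pot to inspect, on its axis 57.5 mm above its underside (12.5 mm below the collar's lower edge)
- tray: fixed white carrier tray 220 x 220 mm, top face 80 mm above the bench, with four through holes of 47 mm diameter on a square of 100 mm pitch, one pot hanging in each. Origin at the centre of its foot, on the bench; x and y along its sides
- stand: fixed inspection stand: base plate 300 x 120 x 10 mm with a black round rubber pad (50 mm diameter), the camera 92 mm from the pad's centre and a 16 mm square post, 245 mm tall, at 200 mm. From the post a thin pointer reaches back at 240 mm height, its tip 100 mm short of the pad's centre line. Origin on the bench under the pad's centre; x from pad to post, z up
- view_point (a point): the view point: straight above the centre of the rubber pad, at the height of the pointer (240 mm above the bench), in line with the pointer and 100 mm from its tip; the camera's optical axis passes through it
- camera: grey camera with black round lens, fixed on the stand, slanting up. Origin: centre of the lens front, 80 mm above the bench, 185 mm from the view point; z: optical axis, out of the lens to the view point, 30 degrees from vertical. The pot's underside looks straight into it when the pot's z lies along this z: foot towards the camera, mouth leaning away from the post
- round1: one of three identical bystander pots: open plastic pot as the square one (same dark grey, same 115 mm height, same tapered round stem, hanging in a tray hole) but with a round collar of 53 mm diameter, 45 mm tall. Origin at the centre of its underside, z up its axis
- round2: one of three identical bystander pots: open plastic pot as the square one (same dark grey, same 115 mm height, same tapered round stem, hanging in a tray hole) but with a round collar of 53 mm diameter, 45 mm tall. Origin at the centre of its underside, z up its axis
- round3: one of three identical bystander pots: open plastic pot as the square one (same dark grey, same 115 mm height, same tapered round stem, hanging in a tray hole) but with a round collar of 53 mm diameter, 45 mm tall. Origin at the centre of its underside, z up its axis
- bottle: bystander: closed white plastic bottle, 60 mm diameter, 160 mm tall, standing on the bench to one side. Origin at the centre of its underside, z up
Things that resemble listed ones, but are neither listed nor needed, are in the scene too. Leave any orange look-alike of the pot alone.

How it is judged:
On the way, in this order (a step that is already met when the one before it is completed fails the run):
1. the square pot is lifted clear of the tray in the gripper (height (world z) of pot above 0.095 m and contact force between the fingers and pot above 1 N and contact force between tray and pot below 0.1 N), for 0.1 s.
2. the pot is held at the view point (its middle within 30 mm) with its axis within 10 degrees of the camera's optical axis, underside to the lens, for 0.8 s (distance between pot_middle and view_point below 0.03 m and angle between the z axis of pot and the z axis of camera, either way round below 0.175 rad and angle between pot's own z axis and vertical below 1 rad and contact force between the fingers and pot above 1 N and contact force between each of tray, stand and pot below 0.1 N), for 0.8 s.
At the end, for the whole second after the job is handed in: The square pot is held still by the gripper alone, touching neither tray nor stand, its middle within 30 mm of the view point, upright within 8 degrees, a flat side of the collar facing the post within 12 degrees; the other pots and the bottle stand where they were (within 20 mm, upright) (distance between pot_middle and view_point below 0.03 m and angle between pot's own z axis and vertical below 0.14 rad and (angle between the x axis of pot and the x axis of stand, either way round below 0.21 rad or angle between the x axis of pot and the y axis of stand, either way round below 0.21 rad) and linear speed of pot below 0.03 m/s and angular speed of pot below 0.3 rad/s and contact force between the fingers and pot above 1 N and contact force between each of tray, stand and pot below 0.1 N and angle between each of round1, round2, round3, bottle's own z axis and vertical below 0.15 rad and distance of each of round1, round2, round3, bottle from where it was at the start of the episode below 0.02 m); the arm keeps its last pose, push and grip.
It fails at once if another pot or the bottle is moved more than 20 mm or tipped more than 17 degrees (distance of any of round1, round2, round3, bottle from where it was at the start of the episode above 0.02 m or angle between any of round1, round2, round3, bottle's own z axis and vertical above 0.3 rad).
It fails at once if the inspection stand is knocked (more than 4 N) (contact force between stand and anything else above 4 N).
It also fails if it takes over 40 s, if anything falls off the work surface, if the arm or the gripper's body presses on something with over 40 N, if the wrist force passes 120 N, or if a joint passes its speed limit or range.

## Working session

There is one attempt and no reset: what is moved stays moved. The work goes in short steps, each a Python script; the robot and the scene stay as the last script left them, time stands still between calls to the robot, and variables do not carry over. Pictures are saved under pics/ and viewed, about 8 in all and at most 12, crops included, and the job is handed in when it is done.

```bash
ls; mkdir -p pics; cat > h.py <<'E'
from rig import *
import numpy as np, cv2
from scipy.spatial.transform import Rotation as R
def save(n,im): cv2.imwrite(f"pics/{n}.png",im[:,:,::-1])
def K(c): return np.array([[c["fx"],0,c["cx"]],[0,c["fy"],c["cy"]],[0,0,1.]])
def ext(name,st=None):
    c=camera_info(name)
    if "rvec" in c: return K(c),R.from_rotvec(np.ravel(c["rvec"])).as_matrix(),np.ravel(c["tvec"])
    T=np.eye(4);T[:3,:3]=st["eef_rot"];T[:3,3]=st["ee_pos"];T=np.linalg.inv(T@np.array(c["hand_eye"]))
    return K(c),T[:3,:3],T[:3,3]
def proj(E,p):
    k,r,t=E;q=k@(r@np.asarray(p,float)+t);return q[:2]/q[2]
def onz(E,uv,z):
    k,r,t=E;d=r.T@np.linalg.inv(k)@[uv[0],uv[1],1];o=-r.T@t;return o+d*(z-o[2])/d[2]
def tri(E1,a,E2,b):
    P=[e[0]@np.c_[e[1],e[2]] for e in(E1,E2)]
    X=cv2.triangulatePoints(P[0],P[1],np.array(a,float).reshape(2,1),np.array(b,float).reshape(2,1));return (X[:3]/X[3]).ravel()
E
python3 - <<'E'
from h import *
s=get_state();print(s["time_s"],s["ee_pos"],s["eef_rot"])
for n in("scene","top"):
    save(n,read_camera(n)); k,r,t=ext(n); print(n,-r.T@t,k[0,0])
    for l in("pot","round1","tray","stand","camera","bottle"):
        print(l,[(np.round(d["position"]).tolist(),round(d["score"],2)) for d in boxes_of(l,n)][:6])
E
```

```text
pics
0.0 [0.2262436  0.6087255  0.20304004] [[-9.37408441e-01  3.48231397e-01 -5.55220919e-04]
 [ 3.48231821e-01  9.37406674e-01 -1.82367065e-03]
 [-1.14591584e-04 -1.90286985e-03 -9.99998183e-01]]
scene [1.18119092 0.84175282 1.04937351] 463.8181040988286
pot [([274.0, 201.0], 0.78), ([251.0, 170.0], 0.66), ([199.0, 197.0], 0.55)]
round1 [([269.0, 157.0], 0.74), ([251.0, 141.0], 0.69), ([229.0, 161.0], 0.54), ([306.0, 270.0], 0.17)]
tray [([253.0, 179.0], 0.93)]
stand [([302.0, 268.0], 0.65)]
camera [([310.0, 259.0], 0.77)]
bottle [([384.0, 314.0], 0.85)]
top [0.59615227 0.1233171  1.21045181] 391.53845023062814
pot [([354.0, 232.0], 0.94), ([364.0, 167.0], 0.73), ([310.0, 224.0], 0.67), ([228.0, 213.0], 0.63)]
round1 [([397.0, 261.0], 0.92), ([364.0, 266.0], 0.63), ([388.0, 226.0], 0.53)]
tray [([369.0, 244.0], 0.79)]
stand [([232.0, 218.0], 0.81), ([365.0, 264.0], 0.22)]
camera [([230.0, 212.0], 0.63)]
bottle [([142.0, 225.0], 0.91)]
```

View pics/scene.png

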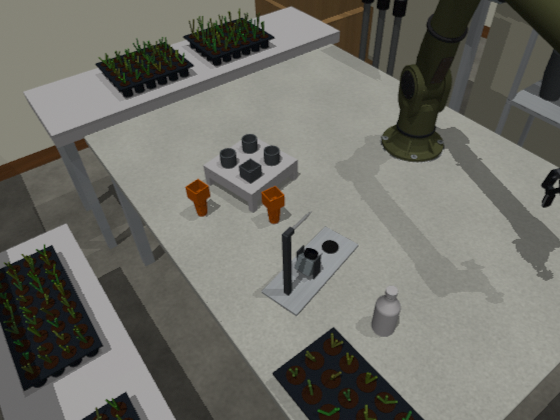

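View pics/top.png

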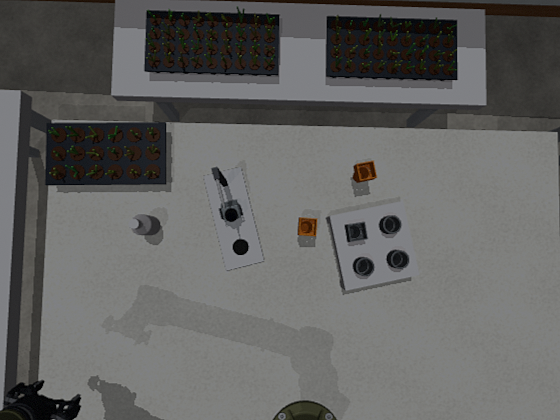

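The candidates are the dark square collar at top (355,232) / scene (250,170), three dark round pots at top (390,225), (397,260), (363,267), and two orange square look-alikes at top (308,227) and (364,171). The dark square one is my choice. I'll take close crops to measure it and the stand.

```bash
python3 - <<'E'
from h import *
a=cv2.imread("pics/top.png");b=cv2.imread("pics/scene.png")
f=lambda im,x,y:cv2.resize(im[y:y+75,x:x+100],(400,300),interpolation=cv2.INTER_CUBIC)
g=lambda im,x,y,w,h:cv2.resize(im[y:y+h,x:x+w],(400,300),interpolation=cv2.INTER_CUBIC)
m=np.vstack([np.hstack([f(a,320,195),g(a,160,155,160,120)]),np.hstack([f(b,200,125),g(b,250,200,120,90)])])
m=cv2.convertScaleAbs(m,alpha=1.6,beta=20);cv2.imwrite("pics/m.png",m)
E
```

```text
(no output)
```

View pics/m.png

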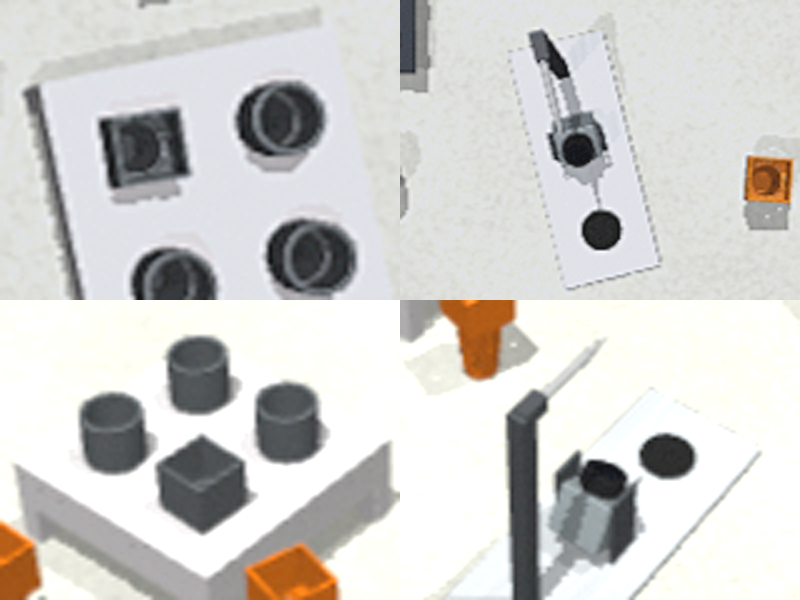

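Crop: the chosen collar is dark and square, with its top centre at about top (356.5,232.2) / scene (250.5,165.8). The pad is at top (240.4,247) / scene (330.1,246.8) and the pointer tip at scene (311,212). Next I triangulate these and fit the poses.

```bash
python3 - <<'E'
from h import *
from scipy.optimize import least_squares
T,S=ext("top"),ext("scene")
tp=lambda x,y:np.array([320+x/4,195+y/4]); sp=lambda x,y:np.array([200+x/4,125+y/4])
tt=lambda x,y:np.array([160+x/2.5,155+y/2.5]); ss=lambda x,y:np.array([250+x/3.3333,200+y/3.3333])
print("collar",tri(T,tp(146,149),S,sp(202,163)))
print("pad",tri(T,tt(201,230),S,ss(267,156)),"lens",tri(T,tt(178,149),S,ss(203,180)),"posttop",tri(T,tt(137,38),S,ss(123,108)))
obs=[(T,tt(201,230),(0,0,.01)),(S,ss(267,156),(0,0,.01)),(T,tt(178,149),(.0925,0,.08)),(S,ss(203,180),(.0925,0,.08)),(S,ss(203,39),(.1,0,.24)),(S,ss(123,108),(.2,0,.245)),(T,tt(137,38),(.2,0,.245)),
 (T,tt(111,50),(.25,.06,.01)),(T,tt(203,30),(.25,-.06,.01)),(T,tt(168,288),(-.05,.06,.01)),(T,tt(261,264),(-.05,-.06,.01)),(S,ss(361,154),(-.05,-.06,.01)),(S,ss(253,88),(-.05,.06,.01))]
def w(p,q): c,s=np.cos(p[2]),np.sin(p[2]);return np.array([p[0]+c*q[0]-s*q[1],p[1]+s*q[0]+c*q[1],q[2]])
for flip in (1,-1):
  f=lambda p:np.concatenate([proj(E,w(p,np.array(q)*[1,1 if i<11 else flip,1]))-u for i,(E,u,q) in enumerate(obs)])
  r=least_squares(f,[.53,.25,.2],loss="soft_l1");print("stand",r.x,np.round(r.fun.reshape(-1,2),1).tolist())
C=[(100,117),(181,107),(191,181),(111,190)];D=[(203,137),(157,164),(203,190),(246,161)]
ct=[onz(T,tp(*c),.125) for c in C]; cs=[onz(S,sp(*c),.125) for c in D]
for n,c in(("top",ct),("scene",cs)):
  print(n,np.mean(c,0)[:2],[(round(np.linalg.norm(c[i-1]-c[i]),4),round(np.degrees(np.arctan2(*(c[i-1]-c[i])[1::-1]))%90,1)) for i in range(4)])
E
```

```text
collar [ 0.6175425  -0.12472878  0.12404082]
pad [0.56814116 0.20547394 0.00994158] lens [0.66246245 0.23053035 0.07124245] posttop [0.76066266 0.25717739 0.24865871]
stand [0.56660926 0.20317042 0.26191733] [[0.4, 0.9], [-0.5, -0.7], [0.3, 2.7], [0.6, -4.0], [0.3, -1.7], [-1.0, 0.3], [0.4, 1.4], [-1.9, -1.4], [-0.7, -2.6], [-1.7, -1.5], [-0.6, -1.5], [-35.7, -19.3], [30.4, 18.9]]
stand [0.56559222 0.20492177 0.24968843] [[-0.2, 1.2], [0.2, -0.5], [0.1, 2.9], [0.9, -4.0], [0.7, -1.7], [-1.0, 0.0], [0.7, 1.6], [-1.6, -1.5], [-0.3, -2.3], [-2.6, -1.3], [-1.3, -0.9], [-1.3, -0.5], [-2.3, 0.6]]
top [ 0.61843013 -0.12490288] [(np.float64(0.0512), np.float64(9.0)), (np.float64(0.0573), np.float64(8.0)), (np.float64(0.0519), np.float64(8.0)), (np.float64(0.0564), np.float64(7.3))]
scene [ 0.61739469 -0.12334074] [(np.float64(0.0463), np.float64(12.7)), (np.float64(0.047), np.float64(7.0)), (np.float64(0.049), np.float64(13.2)), (np.float64(0.0464), np.float64(10.3))]
```

```bash
cat >> h.py <<'E'
def down(a): # jaw dir angle a
    y=np.array([np.cos(a),np.sin(a),0]);z=np.array([0,0,-1.]);return np.c_[np.cross(y,z),y,z]
def tip(a,yaw,deg): # lean mouth towards -x of stand
    ax=[np.sin(yaw),-np.cos(yaw),0]; return R.from_rotvec(np.array(ax)*np.radians(deg)).as_matrix()@down(a)
E
python3 - <<'E'
from h import *
print(R.from_rotvec(np.array([np.sin(.252),-np.cos(.252),0])*np.radians(30)).as_matrix()[:,2])
V=np.array([.567,.2043,.24]);yaw=.252
P=np.array([.618,-.1245,0])
for k in range(4):
    g=np.radians(8.5)+k*np.pi/2;f=yaw+k*np.pi/2
    for p,o in((P+[0,0,.3],down(g)),(P+[0,0,.088],down(g)),(V+[0,0,.0205],down(f)),(V+.0205*-tip(f,yaw,30)[:,2],tip(f,yaw,30))):
        q=inverse_kinematics(p,o);print(k,None if q is None else np.round(q,2))
E
```

```text
[-0.48420784 -0.12467064  0.8660254 ]
0 [-0.48  0.32  0.83  1.37 -0.23  1.55  0.48]
0 [-0.49  0.46  0.83  1.67 -0.36  1.18  0.58]
0 [-0.7   0.2   0.37  1.5  -0.07  1.45 -0.08]
0 [-0.75 -0.24  0.25  2.02  0.24  0.85 -0.35]
1 [-0.49  0.32  0.84  1.37 -0.24  1.55  2.06]
1 [-0.43  0.43  0.75  1.66 -0.32  1.17  2.12]
1 [-0.61  0.2   0.25  1.5  -0.05  1.45  1.47]
1 [-0.52 -0.22  0.05  2.01  0.16  0.84  1.28]
2 [-0.62  0.38  1.07  1.38 -0.33  1.57 -2.58]
2 [-0.64  0.56  1.07  1.67 -0.52  1.22 -2.44]
2 [ 0.56  0.49 -1.31  1.46  0.47  1.55  2.66]
2 [-1.14 -0.3   0.57  2.03  0.4   0.89  2.66]
3 [-0.21  0.26  0.46  1.36 -0.12  1.54 -1.18]
3 [-0.48  0.46  0.82  1.67 -0.36  1.18 -0.99]
3 [-0.79  0.21  0.48  1.5  -0.1   1.45 -1.63]
3 [-0.48 -0.22  0.02  2.01  0.14  0.84 -1.85]
```

```bash
python3 - <<'E'
from h import *
s=get_state();move_l(s["ee_pos"]+[0,0,.16],rate=.3)
g=np.radians(8.5)
movep([.618,-.1245,.30],down(g))
s=get_state();im=read_camera("wrist");E=ext("wrist",s)
print(s["ee_pos"],s["finger_gap"],s["joints"],s["time_s"],-E[1].T@E[2])
u=proj(E,[.618,-.1245,.125]);print(u)
for l in("pot","round1"):print(l,[(np.round(d["position"]).tolist(),round(d["score"],2)) for d in boxes_of(l,"wrist")][:5])
save("w1",im)
E
```

```text
[ 0.61838989 -0.12307132  0.29989335] 0.0853642597620454 [-0.43135901  0.30314177  0.76158266  1.37034985 -0.20792846  1.54928478
  0.46207757] 4.3167 [ 0.60735564 -0.05362757  0.47072049]
[276.35884365 191.71054408]
pot [([308.0, 72.0], 0.7), ([278.0, 194.0], 0.68), ([408.0, 229.0], 0.55)]
round1 [([198.0, 202.0], 0.98), ([281.0, 267.0], 0.79), ([207.0, 271.0], 0.63)]
```

View pics/w1.png

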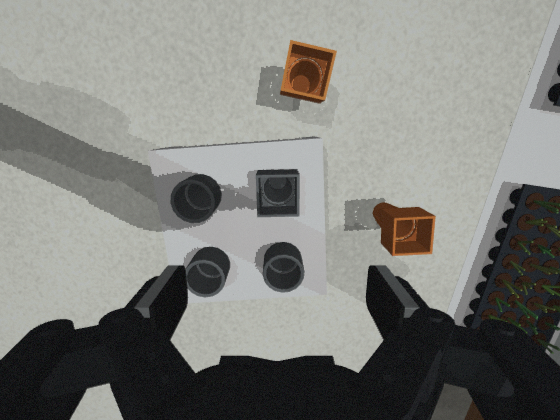

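The wrist view shows the square pot at (278,194), as predicted. However, its neighbours look left-right swapped compared with the top view, so I'm checking the projection before relying on it.

```bash
python3 - <<'E'
from h import *
c=camera_info("wrist");print({k:np.round(v,3).tolist() for k,v in c.items()},np.linalg.det(np.array(c["hand_eye"])[:3,:3]))
s=get_state();E=ext("wrist",s);T=ext("top");print(np.round(s["eef_rot"],3))
for n,uv,z in(("rA",(390,225),.125),("rB",(397,260),.125),("rC",(363,267),.125),("orA",(308,226),.11),("orB",(364,171),.11)):
    p=onz(T,uv,z);print(n,p,proj(E,p))
for n in("top","scene"):
    c=camera_info(n);print(np.linalg.det(ext(n)[1]),np.round(ext(n)[1],2).tolist())
E
```

```text
{'fx': 303.445, 'fy': 303.445, 'cx': 276.402, 'cy': 215.362, 'hand_eye': [[0.001, -0.96, -0.279, 0.07], [1.0, 0.001, -0.0, -0.0], [0.0, -0.279, 0.96, -0.171], [0.0, 0.0, 0.0, 1.0]]} 0.9999999999999958
[[-0.149  0.989  0.   ]
 [ 0.989  0.149  0.   ]
 [ 0.     0.    -1.   ]]
rA [ 0.64011512 -0.21905161  0.125     ] [282.74689715 267.29500846]
rB [ 0.54309232 -0.2386733   0.125     ] [203.82772737 270.84369132]
rC [ 0.52228413 -0.14367094  0.125     ] [192.80599673 195.02215886]
orA [0.63371947 0.00896575 0.11      ] [309.22940412  71.27461661]
orB [ 0.79341774 -0.14908478  0.11      ] [412.00727121 228.33589617]
1.0000000000000004 [[0.02, -1.0, 0.02], [-1.0, -0.02, -0.06], [0.06, -0.02, -1.0]]
0.9999999999999993 [[-0.8, 0.59, -0.02], [0.43, 0.56, -0.71], [-0.41, -0.58, -0.71]]
```

This isn't mirrored, only rotated (image up = +y), and all predictions agree within a few pixels. One close crop for the grasp yaw.

```bash
python3 - <<'E'
import cv2
a=cv2.imread("pics/w1.png")[155:230,230:330];cv2.imwrite("pics/w1c.png",cv2.convertScaleAbs(cv2.resize(a,(800,600),interpolation=cv2.INTER_CUBIC),alpha=1.6,beta=20))
E
```

```text
(no output)
```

View pics/w1c.png

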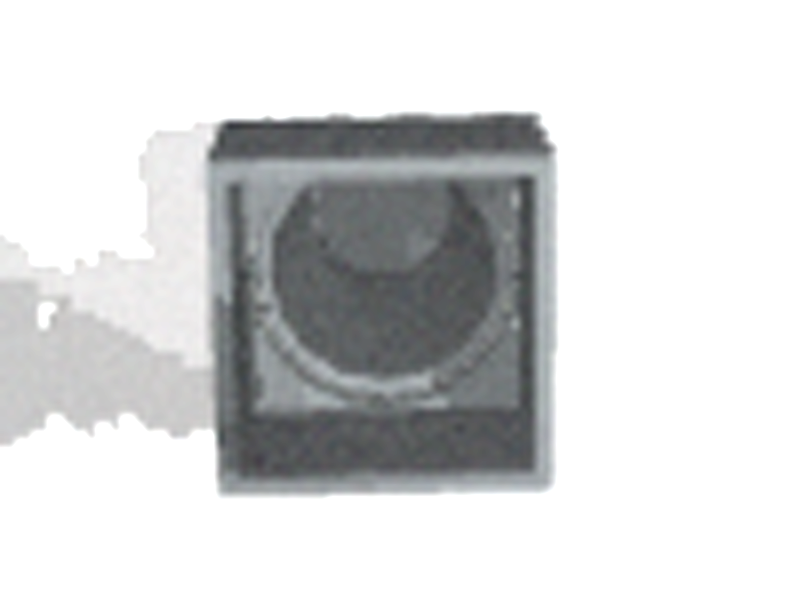

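The rim corners in the crop are (209,162), (555,152), (552,488), (219,494): an open square mouth, nearly aligned with the jaws. I'll refine the position from these and grasp.

```bash
python3 - <<'E'
from h import *
s=get_state();E=ext("wrist",s)
c=[onz(E,(230+x/8,155+y/8),.125) for x,y in((209,162),(555,152),(552,488),(219,494))]
m=np.mean(c,0);e=[c[i]-c[i-1] for i in range(4)]
L=[np.linalg.norm(v) for v in e];A=[np.degrees(np.arctan2(v[1],v[0]))%90 for v in e]
T=ext("top");print(m,np.round(L,4),np.round(A,1),"z from top+wrist",tri(T,(356.5,232.2),E,proj(E,m)))
assert abs(np.mean(L)-.05)<.006 and np.hypot(*(m[:2]-[.618,-.1245]))<.008
xy=(m[:2]+[.618,-.1245])/2;a=np.radians(np.mean(A));print(xy)
np.save("grasp.npy",[*xy,a])
gripper_to(.076,30)
movep([*xy,.2],down(a))
print("stopped",move_l([*xy,.088],down(a),rate=.1,stop_force=6))
s=get_state();print(s["ee_pos"],s["ft_force"])
gripper_to(.0,35);s=get_state();print("gap",s["finger_gap"],s["ft_force"],s["ee_pos"])
E
```

```text
[ 0.62044802 -0.12987871  0.125     ] [0.0494 0.0494 0.0499 0.0494] [ 9.3 10.3  9.3  9.7] z from top+wrist [ 0.61978717 -0.1321196   0.10152683]
[ 0.61922401 -0.12718935]
stopped False
[ 0.61984578 -0.12736701  0.08883386] [ 1.03146056 -0.54993034  0.34059981]
gap 0.04893962583593053 [-0.54838279 -1.05191523  3.64683881] [ 0.61989562 -0.12725636  0.0888667 ]
```

The gap is 49 mm, which fits the 50 mm collar. I lift, check, then move to the view point upright.

```bash
python3 - <<'E'
from h import *
x,y,a=np.load("grasp.npy")
move_l([x,y,.27],rate=.12);pause(.3);s=get_state();print("lift",s["finger_gap"],s["ft_force"])
yaw=.252;V=np.array([.567,.2043,.24]);h=.0213
# go to 70 mm above and behind first, then view
D=down(yaw);move_l(V+[-.03,0,h+.02],D,rate=.2)
move_l(V+[0,0,h],D,rate=.08);pause(.3)
s=get_state();print(s["finger_gap"],s["ft_force"],s["ee_pos"],s["time_s"],np.round(s["joints"],2))
A=[read_camera(n) for n in("scene","top")]
m=np.hstack([cv2.resize(A[0][160:310,220:370],(400,400),interpolation=cv2.INTER_CUBIC),cv2.resize(A[1][140:290,160:310],(400,400),interpolation=cv2.INTER_CUBIC)])
save("v1",cv2.convertScaleAbs(m,alpha=1.5,beta=15))
print([(proj(ext(n),V),proj(ext(n),V+[0,0,.0575])) for n in("scene","top")])
E
```

```text
lift 0.04843484361218488 [ 0.5077185  -0.11329315 -0.78149399]
0.04889850492642715 [-0.14101844 -0.29340919 -0.68238694] [0.56692778 0.20446956 0.26171318] 11.5583 [-0.86  0.21  0.55  1.51 -0.11  1.45 -0.05]
[(array([334.3644037 , 188.31661757]), array([335.72219986, 171.2431154 ])), (array([234.07370874, 249.94417281]), array([231.98140091, 250.65781639]))]
```

View pics/v1.png

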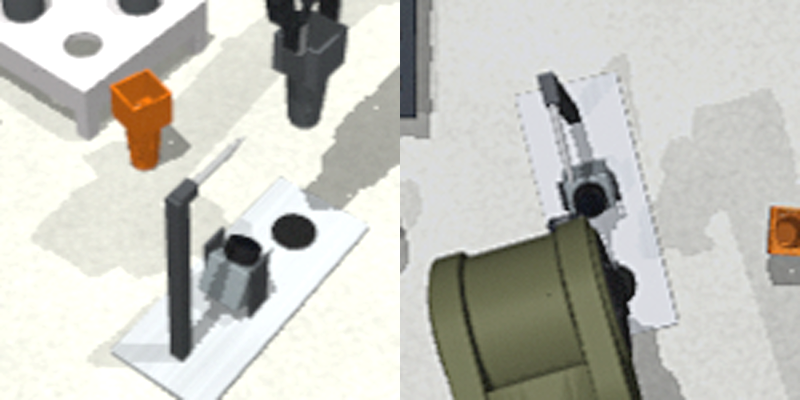

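The pot hangs upright in the gripper. Its collar's lower edge is at crop (305,72), right where the view point projects (305,75). Now I tip it, hold, and check.

```bash
python3 - <<'E'
from h import *
yaw=.252;V=np.array([.567,.2043,.24]);h=.0213
def go(d,rate=.03):
    o=tip(yaw,yaw,d);move_l(V-h*o[:,2],o,rate=rate)
try:
    for d in(10,20,30): go(d,.01)
except IKError as e: print("IK",e,d)
pause(.6);s=get_state();print(s["ee_pos"],s["eef_rot"][:,2],s["finger_gap"],s["ft_force"],s["time_s"],np.round(s["joints"],2))
A=read_camera("scene");save("t1",cv2.convertScaleAbs(cv2.resize(A[130:280,240:390],(600,600),interpolation=cv2.INTER_CUBIC),alpha=1.5,beta=15))
z=np.array([-.5*np.cos(yaw),-.5*np.sin(yaw),.866]);E=ext("scene")
print([((proj(E,V+z*k)-[240,130])*4).round() for k in(-.0575,.0125,.0575)])
pause(1.)
E
```

```text
[0.55670577 0.20166136 0.2584503 ] [ 0.48415181  0.12464799 -0.86605999] 0.04875780201817332 [-0.72300685 -0.28448881 -0.17784101] 13.8333 [-0.93 -0.26  0.4   2.02  0.31  0.87 -0.41]
[array([348., 313.]), array([384., 216.]), array([408., 151.])]
```

View pics/t1.png

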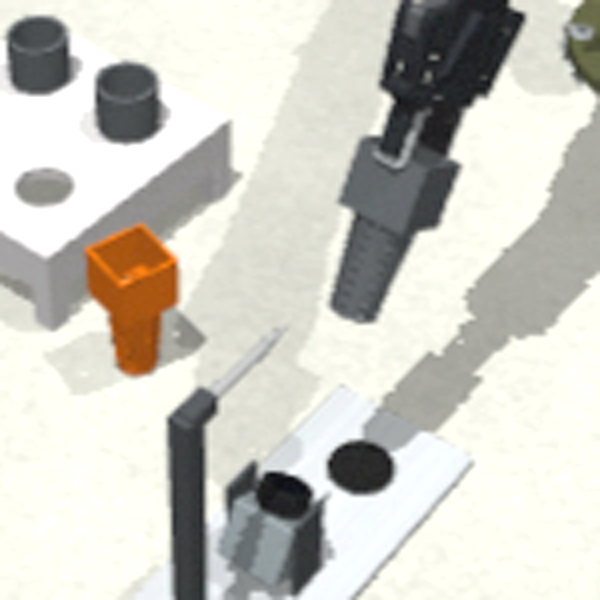

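Tipped: the underside shows at (355,306) against a predicted (348,313), and the collar matches the predicted axis to a few mm. It was held about 1.6 s. I bring it upright and check.

```bash
python3 - <<'E'
from h import *
yaw=.252;V=np.array([.567,.2043,.24]);h=.0213
for d in(20,10,0):
    o=tip(yaw,yaw,d);move_l(V-h*o[:,2],o,rate=.01)
pause(.6);s=get_state();print(s["ee_pos"],s["eef_rot"],s["finger_gap"],s["ft_force"],s["time_s"],abs(s["joint_velocities"]).max())
A=read_camera("scene");save("e1",cv2.convertScaleAbs(cv2.resize(A[120:320,190:390],(600,600),interpolation=cv2.INTER_CUBIC),alpha=1.5,beta=15))
E=ext("scene");print([((proj(E,V+[0,0,k])-[190,120])*3).round() for k in(-.0575,.0125,.0575)])
c,s_=np.cos(yaw),np.sin(yaw)
print([((proj(E,V+[c*i*.025-s_*j*.025,s_*i*.025+c*j*.025,.0125])-[190,120])*3).round() for i,j in((1,-1),(1,1),(-1,1))])
E
```

```text
[0.5669614  0.20434259 0.26133406] [[-2.49431722e-01  9.68392384e-01  8.39873846e-05]
 [ 9.68392383e-01  2.49431711e-01  1.14360913e-04]
 [ 8.97971203e-05  1.09857983e-04 -9.99999990e-01]] 0.04891068033508655 [ 0.08850701 -0.23532309  0.37984644] 17.0583 0.003771297492648041
[array([429., 253.]), array([434., 194.]), array([437., 154.])]
[array([393., 198.]), array([442., 222.]), array([475., 191.])]
```

View pics/e1.png

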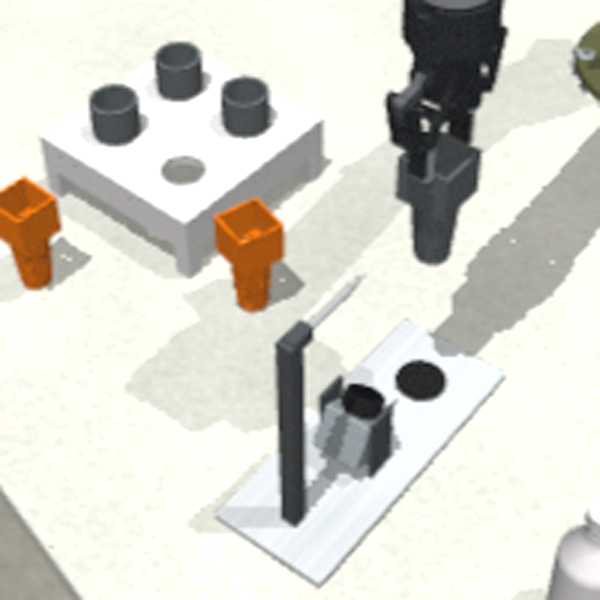

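The underside is at (431,256) against a predicted (429,253), and the collar corners match too. The pot is upright, a flat side faces the post, and the other pots stand unmoved. Handing in.

```bash
python3 -c "
from h import *
job_done()"
```

```text
the job is handed in; nothing more can be done
```

I lifted the dark square-collared pot from the tray with a top-down grip on two flat sides of the collar. I carried it to the view point, tipped it 30° so its underside faced the lens, and held it there about 1.6 s. Then I brought it back upright in the same place and handed the job in at about 17 s of robot time, still gripping it.

**Last checks:**
- **Position:** in the final picture the underside is within about 3 px (of a 3x enlarged crop) of where it should be. The tool is vertical, and a flat side of the collar is lined up with the post by my fitted stand angle.
- **Grip:** the fingers stand 48.9 mm apart on the 50 mm collar, and the arm is at rest.
- **Surroundings:** nothing suggests contact with the stand. The three round pots look unmoved. The bottle is only partly in the last picture, but the arm stayed clear of it after the start.

**What disagreed:**
- **Pot height:** the top and wrist views together gave the collar's top at 102 mm instead of the expected 125 mm. The two cameras were almost in line there, so I kept the 124 mm from the top and scene views; the grasp bore that out.
- **Pot position:** the same wrist view put the pot about 5 mm off in y, so I used the average of the two.
- **Lens fit:** the camera lens was up to 4 px off in the stand fit; the pad and post agreed within about 2 px.
- **Force reading:** the vertical force read +0.4 N at the end against −0.7 N just after the lift. I took this as sensor drift, since the pot was visibly held.

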